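Cover the salt, then hold the egg separator ready over the bowl

ROBOT

A 6-joint arm with a two-finger parallel gripper is mounted at the origin on the work surface. World frame = base frame: x ahead of the robot, y to its left, z up, the work surface at z = 0. Lengths are in m, angles in rad, forces in N, time in s.
With the tool pointing down it reaches from about 0.375 to 0.925 m from the base axis. Payload 5.7 kg.
Tool frame: the origin (TCP) lies midway between the tips of the shut fingers; the grasp point (between the pads) lies 19 mm behind it (env.tcp_to_grasp is the distance from the TCP to the grasp point, in m); z points along the fingers, y is the line along which they close (so a half turn about z gives the same grasp; the last joint's range is limited). The gripper opens to 88 mm and grips with 3 to 60 N. Pads are 20 mm wide; open, the fingers measure 115 mm over their backs; the gripper's body (75 mm by 178 mm) begins 61 mm behind the grasp point.
Start: joints at [-1.318, 0.359, 1.51, -0, 1.272, -0.115], TCP at [0.216, -0.56, 0.201] pointing down, gripper open.
Joint ranges: [-2.97, 2.97], [-1.01, 2.36], [0.21, 2.38], [-0.96, 4.11], [0.2, 2.71], [-2.98, 2.98]. Speed limits (rad/s): [2.39, 2.39, 3.14, 3.14, 3.14, 3.14].

INTERFACE

Orientations are given as [roll, pitch, yaw] about the fixed x, y, z axes, in that order (R = Rz(yaw) Ry(pitch) Rx(roll)).
In Python, from cell import env gives the robot as it stands. Calls block until the motion is done:
- env.reach(position, orientation): joint-space move of the TCP to a pose.
- env.move_linear(position, v=0.15, ori=None, f_stop=None): straight line of the TCP; ori=None keeps the orientation; v is the mean speed in m/s. With f_stop (N) it stops when the force on the tool has changed by that much, and returns True; else False.
- env.goto_joints(angles): joint-space move.
- env.set_gripper(opening): opening from 0.0 (shut) to 1.0 (fully open); the grip force is fixed at half the most; returns when the fingers have stopped.
- env.hold(seconds).
- env.ik(position, orientation): joint angles nearest the present ones, or None.
- env.sense(): the state.
- env.snapshot(name): name is "side" or "top" or "wrist"; returns a dict with "img" (400x640x3 uint8, red, green, blue), "camera_matrix" (3x3 intrinsics, pixels), "xyz" and "orientation" of the camera in the world; the wrist camera has in their place "tool_from_camera" (4x4, takes a point from camera to tool coordinates, whose origin is the TCP and whose axes are the flange's). Camera axes: x right, y up, looking along -z (the intrinsics and any distortion apply to the point x, -y, -z); pixel columns grow to the right and rows downward; lengths in m; the calibration is good to about 2 mm. A picture is of the moment at which its call begins: read the wrist's pose just before it. There is no depth.
A pose or a line that the arm cannot do raises env.IKError and nothing moves.
- env.sign_off(): hands the job in; it is judged then, once.
The state is a dict: "time": time; "q": joint angles; "joint_velocities": joint speeds; "joint_efforts": joint torques, N m; "tcp_pos": TCP position; "ee_rot": TCP orientation; "contact_force": force on the tool from outside, world axes, zero at the start; "moment": the same for the moment, N m; "width": opening from 0.0 (shut) to 1.0 (fully open); "finger_force": force on a finger pad.
Only numpy, scipy, OpenCV 4.12 (cv2) and the standard library are available. Lean on these libraries where they do the work, as an engineer would, in place of code of your own. Each camera call takes 0.05 s, during which the arm holds its last target. There are 200 camera calls.

TASK

Get ready to separate an egg: first put the loose lid on the round bamboo salt pot so that it sits seated and level, and let go of it, so that nothing drips into the salt. Then draw the egg separator out of its slanted holder, turn it level with its cup's open side up, and finish while still holding it there, still, with its cup centred a few centimetres above the white bowl, touching nothing but the gripper. Leave the timer, the leaf-shaped spoon rest and the jar where they stand, and keep the bowl and the pot standing upright on the shelf.

Things in the scene. Friction and masses are not known exactly. Their poses are not given: they have to be found in the camera images.
- salt_pot: Open round bamboo pot, 84 mm outside diameter, 60 mm high, wall 6 mm (72 mm mouth), 0.5 kg, standing loose on the black steel shelf whose top is at z = 0.050 m. Origin: centre of its underside; z up.
- pot_rim (a point): Centre of the salt pot's mouth, at rim height (60 mm above its underside).
- salt_lid: Loose bamboo lid, about 70 g, right side up on the shelf: plug 66 mm across, 6 mm high underneath (3 mm play all round in the pot's mouth); disc 88 mm across, 8 mm thick; knob 22 mm across, from 14 to 42 mm above the origin. Origin: centre of the plug's underside; z up through the knob. Seated, the disc lies on the rim, the origin 6 mm below it.
- holder: Fixed wooden holder, foot 100 x 60 x 10 mm, with a socket tube (outside 32 x 23 mm; inside 20 mm wide sideways, 11 mm thick, 60 mm deep) leaning 45 degrees: its mouth looks up and along the holder's +x. Origin: on the shelf, 5 mm from the foot's middle; z up, x horizontal, towards where the socket leans.
- holder_mouth (a point): Centre of the socket's mouth, 17 mm ahead (+x) of the holder's origin and 65 mm above the shelf. The point has the holder's axes.
- separator: Steel egg separator, 90 g: cup 66 mm across the rim, 22 mm high; handle 16 mm wide, 8 mm thick along -x, ending 181 mm from the cup's axis, mid-plane at z = 18 mm. Origin: centre of the cup's underside; z out of its open side; x from handle to cup. At first the last 60 mm of handle is in the socket (2 mm play), x pointing up along it, z up and back, both at some 45 degrees. Draw it out along +x.
- separator_grip (a point): Middle of the bare handle between the holder and the cup, 76.5 mm from the cup's axis (separator frame -76.5, 0, 18 mm); about 43 mm free on either side along the handle. The handle is 16 mm wide along the separator's y here. The point has the separator's axes.
- separator_tail (a point): Centre of the handle's far end (separator frame -181, 0, 18 mm).
- egg_bowl: White ceramic bowl, 120 mm across the rim, 60 mm high, 0.4 kg, standing loose on the shelf. Origin: centre of its underside; z up.
- egg_bowl_rim (a point): Centre of the bowl's mouth at rim height (60 mm above its underside).
- timer: Chrome round kitchen timer with a dial, 68 mm diameter, 44 mm high, loose; leave alone. Origin under its centre.
- spoon_rest: White ceramic leaf-shaped spoon rest, about 154 x 62 mm, 6 mm high, loose; leave alone. Origin under the middle of the leaf.
- jar: Closed yellow jar, 68 mm diameter, 100 mm high, loose; leave alone. Origin under its centre.
Not all that is in view belongs to the job. What is shaped like the egg_bowl but blue, pink or yellow is not meant.

How it is judged:
On the way, in this order (a step that is already met when the one before it is completed fails the run):
1. the lid sits seated and level on the salt pot and has been let go (horizontal distance between salt_lid and pot_rim below 0.006 m and z of salt_lid in the frame of pot_rim below -0.003 m and angle between each of salt_lid, salt_pot's own z axis and vertical below 0.06 rad and contact force between salt_lid and the arm below 0.05 N), for 0.3 s.
2. the separator has been drawn out of the holder and is held clear of it (distance between separator_tail and holder_mouth above 0.02 m and z of separator_tail in the frame of holder_mouth above 0.01 m and contact force between separator and holder below 0.05 N and contact force between separator and the fingers above 0.5 N), for 0.2 s.
At the end, for the whole second after the job is handed in: Lid let go on the pot (within 6 mm of centre, plug 3 mm or more down, tilt under 0.06 rad). Separator at rest in the gripper, level, open side up (0.18 rad), within 25 mm of the bowl's axis, underside 10 to 120 mm over its rim, touching nothing else. Bowl and pot upright on the shelf (all of step 1 and height (world z) of each of salt_pot, egg_bowl below 0.056 m and contact force between separator and the fingers above 0.5 N and angle between separator's own z axis and vertical below 0.18 rad and horizontal distance between separator and egg_bowl_rim below 0.025 m and z of separator in the frame of egg_bowl_rim between 0.01 and 0.12 m and angle between egg_bowl's own z axis and vertical below 0.1 rad and linear speed of separator below 0.03 m/s and angular speed of separator below 0.3 rad/s and contact force between separator and egg_bowl below 0.05 N and contact force between separator and holder below 0.05 N and contact force between separator and salt_pot below 0.05 N and contact force between separator and salt_lid below 0.05 N and contact force between separator and jar below 0.05 N and contact force between separator and timer below 0.05 N and contact force between separator and spoon_rest below 0.05 N); the arm keeps its last pose, push and grip.
It fails at once if the timer is pushed more than 30 mm (distance of timer from where it was at the start of the episode above 0.03 m).
It fails at once if the spoon rest is pushed more than 30 mm (distance of spoon_rest from where it was at the start of the episode above 0.03 m).
It fails at once if the jar is pushed more than 30 mm (distance of jar from where it was at the start of the episode above 0.03 m).
It also fails if it takes over 54 s, if anything falls off the work surface, if the arm or the gripper's body presses on something with over 40 N, if the wrist force passes 120 N, or if a joint passes its speed limit or range.

## Working session

There is one attempt and no reset: what is moved stays moved. The work goes in short steps, each a Python script; the robot and the scene stay as the last script left them, time stands still between calls to the robot, and variables do not carry over. Pictures are saved under pics/ and viewed, at most 10 in all, crops included, and the job is handed in when it is done.

```bash
ls; mkdir -p pics; python3 - <<'E'
from cell import env
import cv2, numpy as np, pickle
s=env.sense(); print(s['time'],s['tcp_pos'],s['ee_rot'],s['contact_force'],env.tcp_to_grasp)
d={}
for n in ('side','top'):
    a=env.snapshot(n); d[n]=a; cv2.imwrite(f'pics/{n}0.png',a['img'][:,:,::-1])
    print(n,a['camera_matrix'],a['xyz'],a['orientation'],[k for k in a])
a=env.snapshot('wrist'); print(a.keys(),a['camera_matrix'],a['tool_from_camera'])
pickle.dump(d,open('d0.pkl','wb'))
E
```

```text
pics
0.0 [ 0.21553428 -0.55916715  0.19990977] [-3.13975471e+00 -1.87085447e-04  3.67791622e-01] [ 0.05980725 -0.28166845 -0.57051174] 0.0187
side [[439.15077631   0.         316.21745818]
 [  0.         439.15077631 197.6337592 ]
 [  0.           0.           1.        ]] [0.3041766  1.06659077 1.03443222] [ 9.28998962e-01 -1.34249306e-03 -2.99272652e+00] ['img', 'camera_matrix', 'xyz', 'orientation']
top [[377.15986986   0.         315.53572432]
 [  0.         377.15986986 197.61998207]
 [  0.           0.           1.        ]] [ 0.39131901 -0.1031696   1.54297924] [ 0.06607244 -0.00347766 -1.54904615] ['img', 'camera_matrix', 'xyz', 'orientation']
dict_keys(['img', 'camera_matrix', 'tool_from_camera']) [[321.83026074   0.         318.78050762]
 [  0.         321.83026074 196.41256749]
 [  0.           0.           1.        ]] [[ 5.06029214e-04  9.60815508e-01  2.77188209e-01  7.49088925e-02]
 [ 9.99999745e-01 -6.25762051e-04  3.43495121e-04  2.16855765e-04]
 [ 5.03489301e-04  2.77187964e-01 -9.60815580e-01 -1.83159710e-01]
 [ 0.00000000e+00  0.00000000e+00  0.00000000e+00  1.00000000e+00]]
```

View pics/top0.png

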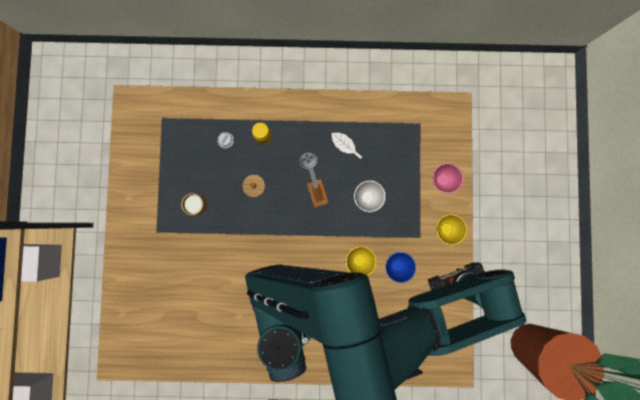

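View pics/side0.png

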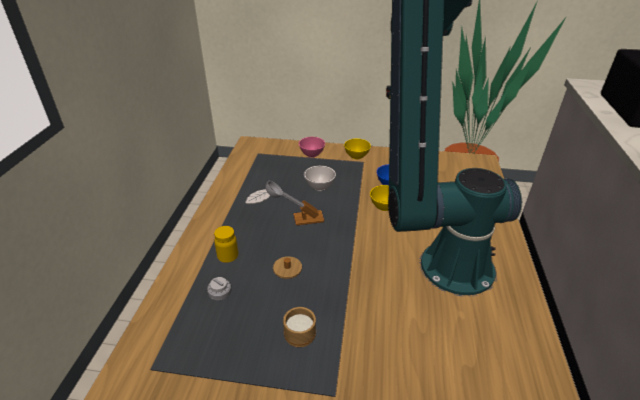

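The top view shows the pot (192,204), lid (254,186), holder (317,193), cup (308,160), bowl (369,196), timer (226,140), jar (261,131) and leaf (346,145). In the side view the pot is at (299,327), the lid (287,266), the separator cup (273,187) and the bowl (320,178).

```bash
cat > h.py <<'E'
import numpy as np, cv2, pickle
from scipy.spatial.transform import Rotation as Ro
def T(p,r):
    M=np.eye(4); M[:3,:3]=Ro.from_euler('xyz',r).as_matrix(); M[:3,3]=p; return M
F=np.diag([1,-1,-1,1.])
def campose(a,s=None):
    return T(s['tcp_pos'],s['ee_rot'])@a['tool_from_camera'] if s is not None else T(a['xyz'],a['orientation'])
def ray(K,M,uv):
    d=np.linalg.inv(K)@[uv[0],uv[1],1]; d=M[:3,:3]@(d*[1,-1,-1]); return M[:3,3],d/np.linalg.norm(d)
def atz(K,M,uv,z):
    o,d=ray(K,M,uv); return o+d*(z-o[2])/d[2]
def tri(rs):
    A=sum(np.eye(3)-np.outer(d,d) for o,d in rs); b=sum((np.eye(3)-np.outer(d,d))@o for o,d in rs); p=np.linalg.solve(A,b)
    return p,[np.linalg.norm((np.eye(3)-np.outer(d,d))@(p-o)) for o,d in rs]
def proj(K,M,P):
    c=(np.linalg.inv(M)@np.r_[P,1])[:3]*[1,-1,-1]; return (K@c)[:2]/c[2]
def shot(env,name,tag):
    s=env.sense(); a=env.snapshot(name); M=campose(a,s if name=='wrist' else None)
    pickle.dump((a['img'],a['camera_matrix'],M),open(tag+'.pkl','wb')); cv2.imwrite(f'pics/{tag}.png',a['img'][:,:,::-1]); return a['img'],a['camera_matrix'],M
E
python3 - <<'E'
from h import *
d=pickle.load(open('d0.pkl','rb'));a=d['top'];K=a['camera_matrix'];M=campose(a)
b=d['side'];Kb=b['camera_matrix'];Mb=campose(b)
for n,uv,z in [('pot',(192,204),.11),('lid',(254,186),.09),('holder',(317,193),.08),('cup',(308,160),.16),('bowl',(369,196),.11),('timer',(226,140),.094),('jar',(261,131),.15),('leaf',(346,145),.056)]:
    print(n,atz(K,M,uv,z).round(3))
for n,u,v in [('cup',(308,160),(274,188)),('bowlc',(369.5,196),(320,172)),('lidknob',(254,186),(287,260)),('pot',(192,204),(299,318))]:
    print(n,tri([ray(K,M,u),ray(Kb,Mb,v)]))
from cell import env
print(env.ik([.5,.2,.4],[np.pi,0,0]),env.ik([.55,-.05,.4],[np.pi,0,0]))
E
```

```text
pot [0.452 0.363 0.11 ]
lid [0.527 0.133 0.09 ]
holder [ 0.506 -0.111  0.08 ]
cup [ 0.622 -0.075  0.16 ]
bowl [ 0.497 -0.31   0.11 ]
timer [0.704 0.247 0.094]
jar [0.729 0.104 0.15 ]
leaf [ 0.703 -0.223  0.056]
cup (array([ 0.61533977, -0.07587877,  0.19503475]), [np.float64(0.0005498590394989212), np.float64(0.0005498590394990703)])
bowlc (array([ 0.49572384, -0.31065353,  0.11660212]), [np.float64(0.0007202567293642662), np.float64(0.0007202567293640949)])
lidknob (array([0.53023993, 0.13415978, 0.08318281]), [np.float64(0.0022745354593500223), np.float64(0.002274535459350077)])
pot (array([0.45241578, 0.36228812, 0.11131255]), [np.float64(0.0008529154147653691), np.float64(0.0008529154147653154)])
[ 2.52210625e-01  1.50003668e-01  1.31885450e+00 -4.44089210e-16
  1.67273449e+00  1.82300695e+00] [-2.15744069e-01  1.72439997e-01  1.29144929e+00 -4.44089210e-16
  1.67770337e+00  1.35505226e+00]
```

```bash
python3 - <<'E'
from h import *
from cell import env
ims=[]
for i,y in enumerate((-.2,.03,.25)):
    env.reach([.45,y,.32],[np.pi,0,0]); env.hold(.3)
    im,K,M=shot(env,'wrist',f'w{i}'); ims.append(im)
    print(env.sense()['time'],[proj(K,M,p).round() for p in ([.452,.363,.11],[.53,.133,.09],[.617,-.076,.19],[.497,-.31,.11])])
c=np.vstack([np.hstack([ims[0],ims[1]]),np.hstack([ims[2],ims[2]*0])])
E
```

```text
2.1333 [array([-137.,  165.]), array([47., 99.]), array([173.,  -9.]), array([410., 128.])]
3.4 [array([ 48., 165.]), array([234., 100.]), array([441.,  -8.]), array([601., 128.])]
4.6333 [array([226., 165.]), array([413., 100.]), array([698.,  -8.]), array([785., 128.])]
```

View pics/w0.png

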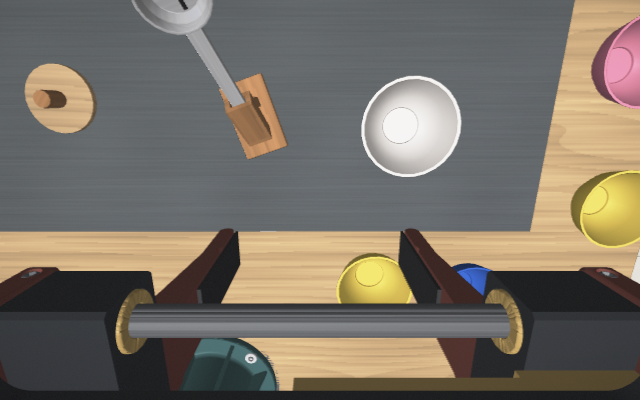

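View pics/w2.png

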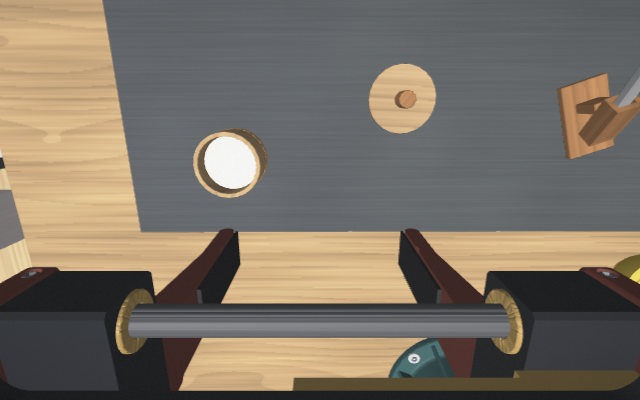

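```bash
cat >> h.py <<'E'
from scipy.optimize import least_squares
def blob(im,seed,kind='sat',box=90):
    hsv=cv2.cvtColor(im,cv2.COLOR_RGB2HSV); m=(hsv[...,1]>75) if kind=='sat' else ((hsv[...,2]>165)&(hsv[...,1]<40))
    m=m.astype(np.uint8); n,l,st,_=cv2.connectedComponentsWithStats(m)
    u,v=map(int,seed); w=l[v-25:v+26,u-25:u+26]; c=np.bincount(w[w>0]).argmax()
    cs,_=cv2.findContours((l==c).astype(np.uint8),cv2.RETR_EXTERNAL,cv2.CHAIN_APPROX_NONE)
    c=max(cs,key=cv2.contourArea); return cv2.convexHull(c), st[l[v-25:v+26,u-25:u+26].max()]
def resample(h,n=120):
    h=h.reshape(-1,2).astype(float); h=np.vstack([h,h[:1]]); s=np.r_[0,np.cumsum(np.linalg.norm(np.diff(h,axis=0),axis=1))]
    t=np.linspace(0,s[-1],n,endpoint=False); return np.c_[np.interp(t,s,h[:,0]),np.interp(t,s,h[:,1])]
t_=np.linspace(0,2*np.pi,72)
def circfit(obs,circ,x0,zfree=True):
    """obs: (hull,K,M); circ: (r,dz)"""
    pts=[(resample(h),K,M) for h,K,M in obs]
    def f(x):
        z=x[2] if zfree else x0[2]; r=[]
        for h,K,M in pts:
            P=np.array([proj(K,M,[x[0]+q*np.cos(a),x[1]+q*np.sin(a),z+dz]) for q,dz in circ for a in t_]).astype(np.float32)
            H=cv2.convexHull(P); r+=[cv2.pointPolygonTest(H,(float(p[0]),float(p[1])),True) for p in h]
        return np.array(r)
    s=least_squares(f,x0 if zfree else x0[:2],diff_step=1e-3,loss='soft_l1'); return s.x,np.sqrt(np.mean(s.fun**2))
E
python3 - <<'E'
from h import *
W=[pickle.load(open(f'w{i}.pkl','rb')) for i in range(3)]
def ob(i,seed,k='sat'):
    h,_=blob(W[i][0],seed,k); print(i,cv2.boundingRect(h)); return (h,W[i][1],W[i][2])
L=[(.044,.006),(.044,.014)]; P=[(.042,0),(.042,.06)]
o=[ob(1,(225,98)),ob(2,(403,99))]; 
for oo in (o,o[:1],o[1:]): print('lid',circfit(oo,L,[.53,.133,.05],len(oo)>1))
o=[ob(1,(48,165)),ob(2,(226,165))]
for oo in (o,o[:1],o[1:]): print('pot',circfit(oo,P,[.452,.363,.05],len(oo)>1))
o=[ob(0,(411,126),'w')]
print('bowl',circfit(o,[(.06,.06)],[.497,-.31,.05],False))
E
```

```text
1 (201, 64, 67, 70)
2 (368, 64, 68, 69)
lid (array([0.53087735, 0.13955904, 0.04666939]), np.float64(0.6846914762296287))
lid (array([0.53068202, 0.1393748 ]), np.float64(0.8071314474838646))
lid (array([0.5308139 , 0.13970744]), np.float64(0.8395272072788179))
1 (15, 128, 97, 70)
2 (193, 128, 74, 70)
pot (array([0.45116399, 0.36499978, 0.04573952]), np.float64(0.8476312637117178))
pot (array([0.45179206, 0.36232841]), np.float64(1.1536623659162915))
pot (array([0.45206172, 0.36282618]), np.float64(0.9386552572083687))
0 (361, 76, 100, 101)
bowl (array([ 0.49623469, -0.31081069]), np.float64(0.6298595937523925))
```

```bash
python3 - <<'E'
from h import *
from cell import env
R=[np.pi,0,0]
L=[(.044,.006),(.044,.014)]; P=[(.042,0),(.042,.06)]
res={}
for n,p,C in (('pot',[.452,.3626,.05],P),('lid',[.5308,.1395,.05],L)):
    env.reach([p[0]-.06,p[1],.22],R); env.hold(.4)
    im,K,M=shot(env,'wrist',n+'1'); uv=proj(K,M,[p[0],p[1],.08])
    h,_=blob(im,uv); print(n,uv,cv2.boundingRect(h),circfit([(h,K,M)],C,p,False),circfit([(h,K,M)],C,p,True))
    res[n]=circfit([(h,K,M)],C,p,False)[0]
    if n=='lid': 
        cv2.imwrite('pics/both.png',np.hstack([im0[60:260,160:480],im[60:260,160:480]])[:,:,::-1])
    im0=im
print(env.sense()['time']); pickle.dump(res,open('res.pkl','wb'))
E
```

```text
Traceback (most recent call last):
  File "h.py", line 24, in blob
    u,v=map(int,seed); w=l[v-25:v+26,u-25:u+26]; c=np.bincount(w[w>0]).argmax()
                                                   ~~~~~~~~~~~~~~~~~~~~~~~~~~^^
ValueError: attempt to get argmax of an empty sequence
```

```bash
sed -i 's/v-25:v+26,u-25:u+26/max(v-60,0):v+60,max(u-60,0):u+60/g' h.py; python3 - <<'E'
from h import *
from cell import env
R=[np.pi,0,0]
L=[(.044,.006),(.044,.014)]; P=[(.042,0),(.042,.06)]
res={}
for n,p,C in (('pot',[.452,.3626,.05],P),('lid',[.5308,.1395,.05],L)):
    if n=='lid': env.reach([p[0]-.06,p[1],.22],R); env.hold(.3)
    im,K,M=shot(env,'wrist',n+'1'); uv=proj(K,M,[p[0],p[1],.08])
    h,_=blob(im,uv); print(n,uv,cv2.boundingRect(h),circfit([(h,K,M)],C,p,False),circfit([(h,K,M)],C,p,True))
    res[n]=circfit([(h,K,M)],C,p,False)[0]
    q=im.copy(); cv2.drawContours(q,[h],-1,(255,0,0),1)
    if n=='lid': cv2.imwrite('pics/both.png',np.hstack([im0[:,130:510],q[:,130:510]])[:,:,::-1])
    im0=q
print(env.sense()['time']); pickle.dump(res,open('res.pkl','wb'))
E
```

```text
pot [318.0529383  120.13386145] (271, 72, 93, 96) (array([0.45185379, 0.36336584]), np.float64(1.0359193010122838)) (array([0.45179025, 0.36341828, 0.04352594]), np.float64(0.1354654064865078))
lid [319.40798461 119.31943195] (277, 74, 85, 87) (array([0.53084996, 0.13949483]), np.float64(0.8681649661741729)) (array([0.53076142, 0.13950634, 0.04323239]), np.float64(0.18197804967224046))
7.1167
```

View pics/both.png

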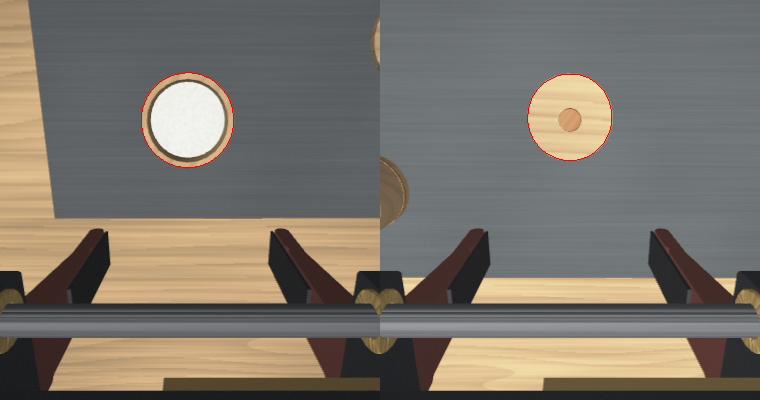

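The pot rim is centred at about (318,119) and the lid at (319,117) in their wrist frames; both outlines fit to about 0.2 px. Next, grasp the lid and check it in hand.

```bash
python3 - <<'E'
from h import *
from cell import env
R=[np.pi,0,0]; res=pickle.load(open('res.pkl','rb')); l=res['lid']; p=res['pot']
env.reach([l[0],l[1],.12],R); print(env.move_linear([l[0],l[1],.068],v=.08,f_stop=8)); 
env.set_gripper(0); s=env.sense(); print(s['width'],s['finger_force'],s['tcp_pos'])
env.move_linear([l[0],l[1],.16],v=.12); 
env.reach([p[0],p[1],.16],R); env.hold(.3)
im,K,M=shot(env,'wrist','hand'); s=env.sense(); print(s['time'],s['width'],s['contact_force'],s['tcp_pos'])
E
```

```text
False
0.22078505396274387 30.000059902668 [0.53080266 0.13951991 0.06794089]
11.7583 0.2203694139685173 [ 0.58644507 -0.26752234  0.26269856] [0.45246593 0.36258672 0.1600648 ]
```

View pics/hand.png

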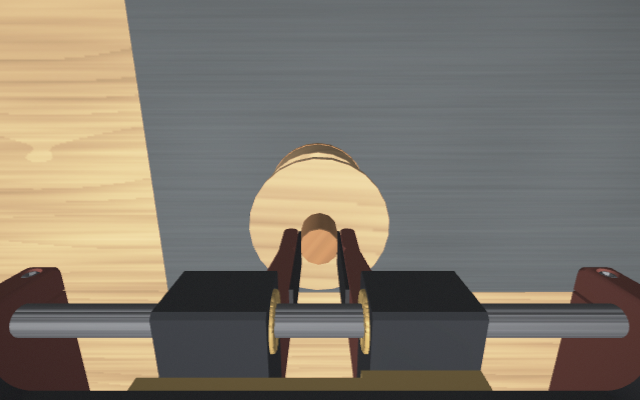

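```bash
python3 - <<'E'
from h import *
from cell import env
ss=[]
for i in range(4):
    ss.append(env.sense()['tcp_pos']); env.hold(.05)
print(np.array(ss).round(4))
im,K,M0=pickle.load(open('hand.pkl','rb')); Mt=env.snapshot('wrist')['tool_from_camera']
hsv=cv2.cvtColor(im,cv2.COLOR_RGB2HSV); g=hsv[...,1]
E=[]
for v in range(188,225,2):
    r=np.where(g[v,200:440]>75)[0]+200; E+= [(r[0]-.5,v),(r[-1]+.5,v)]
# top edge: strongest brightness gradient near v 150..165
V=cv2.GaussianBlur(hsv[...,2],(0,0),.7).astype(float)
for u in range(300,340,4):
    c=V[150:170,u]; E.append((u,150+np.argmax(np.diff(c))+.5))
E=np.array(E); print(E[:4],E[-10:].tolist())
def f(x):
    H=cv2.convexHull(np.array([proj(K,Mt,[x[0]+.044*np.cos(a),x[1]+.044*np.sin(a),z]) for z in (.004,.012) for a in t_]).astype(np.float32))
    return np.array([cv2.pointPolygonTest(H,(float(a),float(b)),True) for a,b in E])
s=least_squares(f,[0,0],diff_step=1e-4,x_scale=.01,loss='soft_l1'); 
s=least_squares(lambda y:f(np.array(y)/1000),[.1,.1],diff_step=1e-2,loss='soft_l1'); print(s.x,np.abs(s.fun).mean(), f(s.x/1000).round(1)[-10:])
E
```

```text
[[0.4525 0.3626 0.1601]
 [0.4523 0.3628 0.1601]
 [0.4522 0.3629 0.1601]
 [0.4521 0.363  0.16  ]]
[[260.5 188. ]
 [377.5 188. ]
 [259.5 190. ]
 [378.5 190. ]] [[300.0, 161.5], [304.0, 160.5], [308.0, 159.5], [312.0, 152.5], [316.0, 158.5], [320.0, 152.5], [324.0, 152.5], [328.0, 159.5], [332.0, 159.5], [336.0, 155.5]]
[-0.82581735  0.48234642] 0.8933644604080829 [ 1.1  1.   0.7 -5.7  0.5 -5.4 -5.6  0.9  0.3 -4.4]
```

```bash
python3 - <<'E'
from h import *
from cell import env
x,y=.4525,.3638
env.move_linear([x,y,.134],v=.1); env.hold(.6); print(env.sense()['tcp_pos'])
st=env.move_linear([x,y,.1205],v=.02,f_stop=5); s=env.sense(); print(st,s['tcp_pos'],s['contact_force'],s['time'])
E
```

```text
[0.45248057 0.36382118 0.13407105]
True [0.45232875 0.36365446 0.12188818] [0.89110987 0.40533939 2.51684321] 13.6
```

Contact came at TCP z 0.1219, where 0.122 is expected for a seated lid. Release, back off, and look.

```bash
python3 - <<'E'
from h import *
from cell import env
s=env.sense()['tcp_pos']
env.set_gripper(.55); env.move_linear([s[0],s[1],.18],v=.15)
env.reach([.392,.3634,.22],[np.pi,0,0]); env.hold(.3)
im,K,M=shot(env,'wrist','seat'); h,_=blob(im,proj(K,M,[.452,.3634,.11]))
print(circfit([(h,K,M)],[(.044,.006),(.044,.014)],[.452,.3634,.104],False),circfit([(h,K,M)],[(.044,.006),(.044,.014)],[.452,.3634,.104],True),env.sense()['time'])
# separator view
env.reach([.45,-.08,.36],[np.pi,0,0]); env.hold(.4); im2,_,_=shot(env,'wrist','sepA')
env.reach([.40,-.18,.36],[np.pi,0,0]); env.hold(.4); im3,_,_=shot(env,'wrist','sepB')
cv2.imwrite('pics/sep.png',np.vstack([np.hstack([im2[0:230,200:520],im3[0:230,100:420]]),np.hstack([im[0:230,160:480],im[0:230,160:480]*0])])[:,:,::-1])
print(env.sense()['time'])
E
```

```text
(array([0.45233337, 0.36321619]), np.float64(0.9474399612283712)) (array([0.45229538, 0.36323648, 0.09875276]), np.float64(0.1582671654552489)) 15.525
18.6583
```

View pics/sep.png

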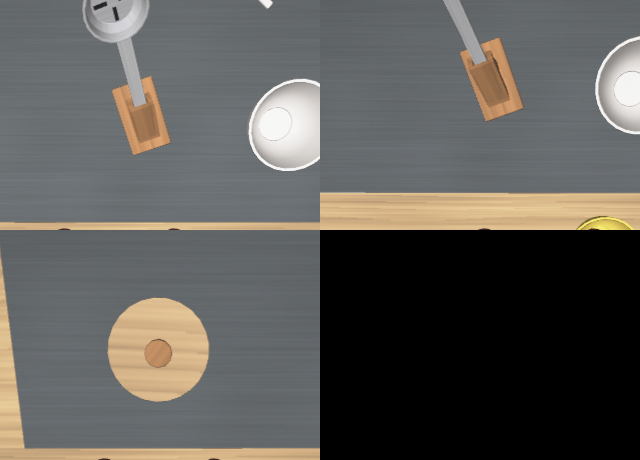

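```bash
python3 - <<'E'
from h import *
from cell import env
pl=[];data={}
for t,(u0,v0),(u1,v1) in [('w0',(192,40),(230,92)),('sepA',(322,46),(337,96)),('sepB',(233,8),(256,52)),('w1',None or (0,0),(0,0))]:
    im,K,M=pickle.load(open(t+'.pkl','rb'))
    if t=='w1': continue
    g=cv2.cvtColor(im,cv2.COLOR_RGB2GRAY).astype(float); hs=cv2.cvtColor(im,cv2.COLOR_RGB2HSV)
    c=[]
    for v in range(v0,v1):
        u=u0+(u1-u0)*(v-v0)/(v1-v0); a=int(u-16); r=cv2.GaussianBlur(g[v:v+1,a:a+33],(5,1),0)[0]; d=np.diff(r)
        i,j=np.argmax(d),np.argmin(d)
        if j>i: c.append((a+(i+j)/2+.5,v,j-i))
    c=np.array(c); k=np.polyfit(c[:,1],c[:,0],1); res=c[:,0]-np.polyval(k,c[:,1]); k=np.polyfit(c[abs(res)<1.5,1],c[abs(res)<1.5,0],1)
    print(t,len(c),k,np.std(res),np.median(c[:,2]))
    o,d1=ray(K,M,(np.polyval(k,v0),v0)); _,d2=ray(K,M,(np.polyval(k,v1),v1)); n=np.cross(d1,d2); n/=np.linalg.norm(n); pl.append((n,o)); data[t]=(k,K,M)
N=np.array([n for n,o in pl]); U,S,Vt=np.linalg.svd(N); d=Vt[2]; d*=np.sign(d[2]); p=np.linalg.lstsq(np.vstack([N,[d]]),np.r_[[n@o for n,o in pl],d@[.55,-.09,.13]],rcond=None)[0]
print('dir',d,'elev',np.degrees(np.arcsin(d[2])),'yaw',np.degrees(np.arctan2(d[1],d[0])),'S',S,[n@(p-o) for n,o in pl])
for t,v in (('w0',101),('sepA',104),('sepB',61)):
    k,K,M=data[t]; o,r=ray(K,M,(np.polyval(k,v),v))
    A=np.array([d,-r]).T; ab=np.linalg.lstsq(A,o-p,rcond=None)[0]; print(t,'mouth',p+ab[0]*d)
# refine: fix elevation 45deg
def dd(x): return np.r_[np.cos(x[0])*np.sqrt(.5),np.sin(x[0])*np.sqrt(.5),np.sqrt(.5)]
q=least_squares(lambda x:np.r_[[2*(n@dd(x))*.05 for n,o in pl],[n@(np.r_[x[1:3],.115]-o) for n,o in pl]],[np.arctan2(d[1],d[0]),.53,-.1])
print('fixed45 yaw',np.degrees(q.x[0]),'pt at z.115',q.x[1:],q.fun*1000)
E
```

```text
w0 51 [  0.62333733 173.2147419 ] 0.3822707495679148 17.0
sepA 43 [2.40826803e-01 3.13944058e+02] 0.9228983774879215 14.0
sepB 44 [  0.4564331  231.27506796] 0.5472599759939284 15.0
dir [0.6835713  0.22359554 0.69479156] elev 44.01060991662277 yaw 18.11287299213135 S [1.7119758  0.26288492 0.00551025] [np.float64(-1.3378784363832219e-05), np.float64(-8.530088931018448e-06), np.float64(2.155196390758035e-05)]
w0 mouth [ 0.52761293 -0.10507184  0.11372902]
sepA mouth [ 0.52448895 -0.10609369  0.11055376]
sepB mouth [ 0.52606037 -0.10557968  0.11215098]
fixed45 yaw 17.94594772046706 pt at z.115 [ 0.52887727 -0.10465697] [ 0.02547196 -0.51599058  0.49573339  0.06231196  0.04294549 -0.10362108]
```

```bash
cat > g.py <<'E'
from h import *
yaw=np.radians(18.0); c,s_=np.cos(yaw),np.sin(yaw); r=np.sqrt(.5)
d=np.array([c*r,s_*r,r]); zt=np.array([c*r,s_*r,-r]); yt=np.cross(zt,d)
Rg=Ro.from_matrix(np.c_[d,yt,zt]).as_euler('xyz')
mouth=np.array([.5288,-.1047,.1145]); off=.047; tg=mouth+off*d+.0187*zt; bowl=np.array([.4962,-.3108])
def fin(phi,z=.162):
    g=bowl-(.121-off)*np.array([np.cos(phi),np.sin(phi)]); return np.r_[g,z],[np.pi,0,phi]
E
python3 - <<'E'
from g import *
from cell import env
print(Rg,env.sense()['q'].round(2) if hasattr(env.sense()['q'],'round') else env.sense()['q'])
for n,p in (('pre',tg-.10*zt),('grasp',tg),('draw',tg+.10*d),('draw2',tg+.12*d)): print(n,p,env.ik(p,Rg))
for a in (-60,-40,-20,0,18): print(a,env.ik(*fin(np.radians(a))))
E
```

```text
[ 3.14159265 -0.78539816  0.31415927] [-0.58  0.    1.58  0.    1.57  0.99]
pre [ 0.5057333  -0.11219482  0.2052218 ] [-0.93208979  0.11317832  2.23165446  1.09182886  0.85591469 -0.4567356 ]
grasp [ 0.57298315 -0.09034402  0.13451112] [-0.73179792  0.33372938  2.22826538  1.42344711  0.66700689 -0.69796131]
draw [ 0.640233   -0.06849322  0.2052218 ] [-0.57403423  0.23614306  2.0547339   1.16240194  0.64079618 -0.2208766 ]
draw2 [ 0.65368297 -0.06412306  0.21936394] [-0.5469324   0.22499702  2.01762344  1.10943049  0.64226173 -0.13308583]
-60 [-6.25579388e-01  2.87239913e-01  1.72680723e+00 -4.44089210e-16
  1.12754551e+00  1.99241449e+00]
-40 [-6.74523440e-01  2.74840191e-01  1.74533964e+00 -4.44089210e-16
  1.12141283e+00  1.59440459e+00]
-20 [-7.24320408e-01  2.76301725e-01  1.74316733e+00 -4.44089210e-16
  1.12212360e+00  1.19554177e+00]
0 [-7.66378549e-01  2.91353040e-01  1.72060890e+00 -4.44089210e-16
  1.12963072e+00  8.04417778e-01]
18 [-7.92359461e-01  3.14348207e-01  1.68549790e+00 -4.44089210e-16
  1.14174654e+00  4.64277600e-01]
```

```bash
python3 - <<'E'
from g import *
from cell import env
env.reach(tg-.10*zt,Rg)
print(env.move_linear(tg,v=.1,f_stop=8)); env.hold(.3); s=env.sense(); print(s['tcp_pos']-tg,s['time'],s['contact_force'])
shot(env,'side','gs'); a=cv2.imread('pics/gs.png')[130:260,210:430]; b=cv2.imread
im,K,M=shot(env,'wrist','gw'); a=cv2.resize(a,None,fx=640/220,fy=640/220)[:200]
cv2.imwrite('pics/g.png',np.vstack([cv2.resize(cv2.imread('pics/gs.png')[130:240,210:430],(640,320)),cv2.imread('pics/gw.png')[60:320]]))
E
```

```text
False
[-1.54187862e-06 -2.95467603e-04  3.35030391e-04] 21.4083 [-1.03060455  0.43224377 -0.17202506]
```

View pics/g.png

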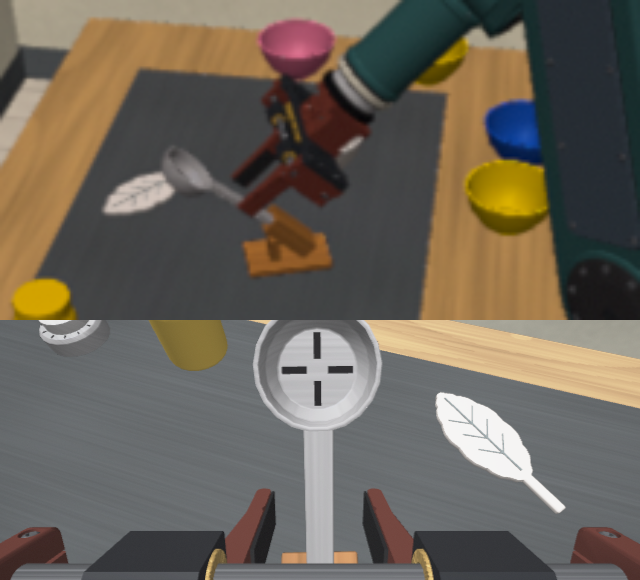

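The handle (column 318) runs centred between the fingers, and the cup is straight ahead at (317,370). Now grip, draw out along the socket axis, level, and carry.

```bash
python3 - <<'E'
from g import *
from cell import env
env.set_gripper(0); s=env.sense(); print(s['width'],s['finger_force'],s['contact_force'])
print(env.move_linear(tg+.115*d,v=.08,f_stop=25)); env.hold(.4); s=env.sense(); print(s['width'],s['finger_force'],s['contact_force'],s['tcp_pos'],s['time'])
p,R=fin(np.radians(0),.24)
env.reach([.55,-.12,.27],[np.pi,0,0]); env.reach(p,R); env.hold(.3)
s=env.sense(); print(s['width'],s['finger_force'],s['tcp_pos'],s['time'])
shot(env,'side','hs'); shot(env,'wrist','hw')
cv2.imwrite('pics/hh.png',np.vstack([cv2.imread('pics/hs.png')[120:300,170:490],cv2.imread('pics/hw.png')[::1,160:480]]))
E
```

```text
0.005177747380765537 0.0 [-0.38475473 -0.72301635  0.12913124]
False
0.005345461585109971 0.0 [-0.93920372  0.17336917 -0.34638302] [ 0.65026506 -0.06527118  0.21575788] 24.35
0.0037048393366379924 0.0 [ 0.42294998 -0.31006783  0.24011516] 26.8333
```

View pics/hh.png

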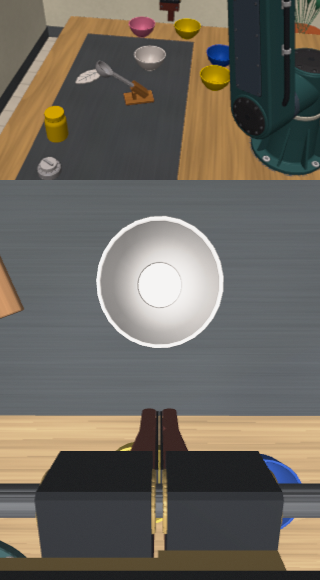

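The fingers closed on nothing (width ~0): the separator is still in its holder in the side view. I'll compare my model with the grasp-pose image.

```bash
python3 - <<'E'
from g import *
im,K,M=pickle.load(open('gw.pkl','rb')); zs=-zt
print('cam',M[:3,3])
for n,e in (('grip',.047),('neck',.088)):
    P=mouth+e*d; print(n,[proj(K,M,P+k*.008*yt) for k in (-1,1)])
Cr=mouth+.121*d+.004*zs; print('rim L/R/near',[proj(K,M,Cr+.033*v).round(1) for v in (yt,-yt,d,-d)])
g=cv2.cvtColor(im,cv2.COLOR_RGB2GRAY).astype(float)
for v in (180,200,220,240,260):
    r=np.diff(cv2.GaussianBlur(g[v:v+1,280:360],(3,1),0)[0]); print(v,280+np.argsort(-abs(r))[:6], )
# two-view rim fit: side (gs,hs) + wrist
a=cv2.imread('pics/gs.png'); 
i2,K2,M2=pickle.load(open('gs.pkl','rb')); print('side: grip,rim',proj(K2,M2,mouth+.047*d),proj(K2,M2,Cr),proj(K2,M2,mouth))
i3,K3,M3=pickle.load(open('hs.pkl','rb'))
t=lambda i:cv2.resize(i[165:235,240:340],None,fx=4,fy=4,interpolation=cv2.INTER_CUBIC)
q=[t(i2.copy()),t(i3.copy())]
for im_ in q:
  for P in (mouth,mouth+.047*d,Cr,mouth+.121*d-.018*zs):
    u=(proj(K2,M2,P)-[240,165]+.5)*4; cv2.circle(im_,tuple(int(x) for x in u),3,(255,0,0),-1)
cv2.imwrite('pics/cmp.png',np.hstack(q)[:,:,::-1])
E
```

```text
cam [ 0.49941451 -0.11466764  0.31764218]
grip [array([303.77230631, 242.79272268]), array([332.41176869, 242.7967274 ])]
neck [array([302.76766515, 170.64884531]), array([333.33819526, 170.65244297])]
rim L/R/near [array([386.3, 105.2]), array([249.7, 105.1]), array([318. ,  29.7]), array([318. , 172.2])]
180 [332 303 331 304 333 302]
200 [332 303 331 304 333 302]
220 [332 304 331 305 333 303]
240 [304 332 305 331 333 303]
260 [332 305 331 333 304 306]
side: grip,rim [291.78583523 197.65862411] [276.26184092 185.66785547] [301.73129874 204.48027745]
```

View pics/cmp.png

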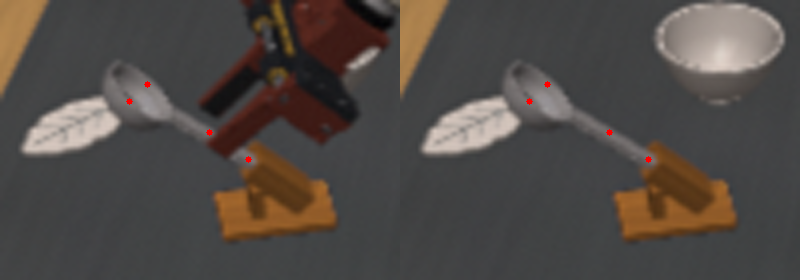

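```bash
python3 - <<'E'
from g import *
G=pickle.load(open('gw.pkl','rb')); S=pickle.load(open('hs.pkl','rb'))
for n,a,b in (('neck',(318,172),(283,191.7)),('mouth',(320,295),(302,203.2))):
    P,e=tri([ray(*G[1:],a),ray(*S[1:],b)]); print(n,P,e,'model frame (x,y,zt) from mouth:',np.array([d,yt,zt])@(P-mouth))
i=S[0][165:235,240:340]; g1=cv2.resize(i,(500,350),interpolation=cv2.INTER_CUBIC)
g2=G[0][0:320,160:480]; g2=cv2.resize(g2,(350,350))
# fingers: where do they appear at this opening
cv2.imwrite('pics/z.png',np.hstack([g1[:,:440],g2])[:,:,::-1])
E
```

```text
neck [ 0.58753682 -0.08555856  0.17602409] [np.float64(6.081678050731375e-05), np.float64(6.0816780507274285e-05)] model frame (x,y,zt) from mouth: [ 8.71870836e-02 -5.39130347e-05  1.78879175e-04]
mouth [ 0.53295921 -0.10289932  0.12253698] [np.float64(0.005622896534775997), np.float64(0.005622896534775862)] model frame (x,y,zt) from mouth: [ 0.00887353 -0.00042728 -0.00249248]
```

View pics/z.png

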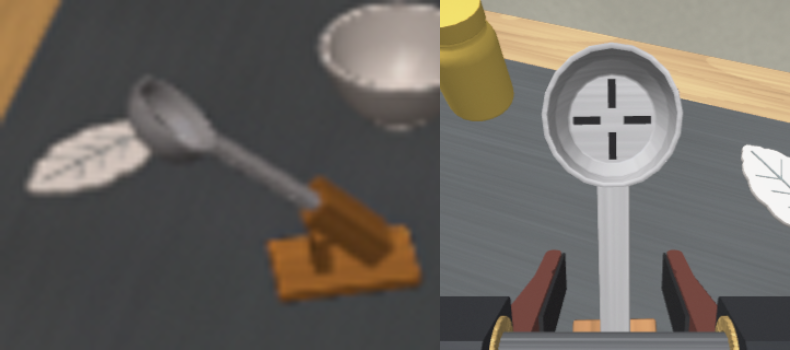

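```bash
python3 - <<'E'
from g import *
from cell import env
S=pickle.load(open('gs.pkl','rb')); G=pickle.load(open('gw.pkl','rb')); Mt=env.snapshot('wrist')['tool_from_camera']
Tt=G[2]@np.linalg.inv(Mt); print('tool',Tt[:3,3],tg, Ro.from_matrix(Tt[:3,:3]).as_euler('xyz'),Rg)
for k in (-.0575,-.03,-.024,0,.024,.03): 
    for z in (0,-.019): P=(Tt@[0,k,z,1])[:3]; print(k,z,'side crop',((proj(S[1],S[2],P)-[240,165])*4).round(),'wrist',proj(G[1],G[2],P).round())
# diff of side image before/after to see whether the separator moved
H=pickle.load(open('hs.pkl','rb')); d0=pickle.load(open('d0.pkl','rb'))['side']['img']
D=np.abs(H[0].astype(int)-d0.astype(int)).sum(2)[165:235,240:340]; print('moved px',(D>60).sum(),np.argwhere(D>60)[:10].tolist())
print(env.sense()['ee_rot'],env.sense()['width'])
E
```

```text
tool [ 0.57201327 -0.09051929  0.13508825] [ 0.57298315 -0.09034402  0.13451112] [-3.141333   -0.78573041  0.31357396] [ 3.14159265 -0.78539816  0.31415927]
-0.0575 0 side crop [201. 186.] wrist [224. 231.]
-0.0575 -0.019 side crop [217. 171.] wrist [214. 244.]
-0.03 0 side crop [197. 166.] wrist [269. 231.]
-0.03 -0.019 side crop [213. 151.] wrist [264. 244.]
-0.024 0 side crop [197. 161.] wrist [279. 231.]
-0.024 -0.019 side crop [212. 147.] wrist [275. 244.]
0 0 side crop [193. 144.] wrist [318. 231.]
0 -0.019 side crop [209. 130.] wrist [318. 244.]
0.024 0 side crop [190. 127.] wrist [357. 231.]
0.024 -0.019 side crop [205. 113.] wrist [361. 244.]
0.03 0 side crop [189. 123.] wrist [367. 231.]
0.03 -0.019 side crop [204. 109.] wrist [372. 244.]
moved px 0 []
[ 3.14156161e+00 -1.01164645e-04  8.91773307e-04] 0.007644627317927678
```

No more pictures (the viewing allowance is used up). All the evidence puts the handle centred between the fingers but out of their depth: the rim looks about 7% smaller than modelled. So I'll regrasp deeper, step by step, using the gripper width as the test.

```bash
python3 - <<'E'
from g import *
from cell import env
env.set_gripper(.55)
env.reach(tg-.08*zt,Rg)
st=env.move_linear(tg+.014*zt,v=.1,f_stop=6); s=env.sense(); print(st,(s['tcp_pos']-tg)@zt,s['contact_force'])
if not st:
    env.set_gripper(0); s=env.sense(); print(s['width'],s['finger_force'],s['contact_force'],s['tcp_pos'],s['time'])
E
```

```text
False 0.013824443075031684 [-0.0391019  -0.6431795  -0.45225474]
0.17977330764110233 29.970156848430634 [-2.17330429 -0.26788283  1.07060935] [ 0.58245166 -0.08747622  0.12471489] 30.7417
```

Gripped (0.18 ≈ 16 mm). The handle may be near the fingertips, so I'll seat it 8 mm deeper, then draw it out.

```bash
python3 - <<'E'
from g import *
from cell import env
env.set_gripper(.4); st=env.move_linear(tg+.022*zt,v=.06,f_stop=6); s=env.sense(); print(st,(s['tcp_pos']-tg)@zt,s['contact_force'])
env.set_gripper(0); s=env.sense(); print(s['width'],s['finger_force'],s['contact_force'],s['time'])
if s['width']>.1:
    b=tg+.022*zt; st=env.move_linear(b+.115*d,v=.09,f_stop=25); env.hold(.3)
    s=env.sense(); print(st,s['width'],s['finger_force'],s['contact_force'],s['tcp_pos'],s['time'])
    shot(env,'wrist','dr'); im,K,M=shot(env,'side','drs')
    im=pickle.load(open('dr.pkl','rb'))[0]; i0=pickle.load(open('gw.pkl','rb'))[0]
    g=cv2.cvtColor(im,cv2.COLOR_RGB2GRAY).astype(float)
    for v in (180,200,220):
        r=np.diff(cv2.GaussianBlur(g[v:v+1,280:360],(3,1),0)[0]); print(v,280+np.argsort(-abs(r))[:4])
E
```

```text
False 0.022209468355943257 [-0.36374284  0.53969791 -0.52014347]
0.18192881961756394 29.987059235572815 [-0.00449722 -0.31021591  0.10675377] 31.9917
False 0.17979619577782435 29.98557597398758 [-0.15116167  0.16090254 -0.89398011] [ 0.66495178 -0.06048433  0.20004533] 33.7167
180 [301 334 302 335]
200 [301 334 302 333]
220 [334 302 333 301]
```

```bash
python3 - <<'E'
from g import *
from cell import env
env.reach([.55,-.12,.28],[np.pi,0,0]); p,R=fin(0,.22); env.reach(p,R); env.hold(.4)
s=env.sense(); print(s['width'],s['finger_force'],s['contact_force'],s['tcp_pos'],s['time'])
im,K,M=shot(env,'wrist','lv'); shot(env,'side','lvs')
Mt=np.linalg.inv(T(s['tcp_pos'],s['ee_rot']))@M
# model rim + handle edges in tool frame for candidate (cx, zrim, pitch)
g=cv2.cvtColor(im,cv2.COLOR_RGB2GRAY).astype(float)
for v in (170,185,200,215,230):
    r=np.diff(cv2.GaussianBlur(g[v:v+1,270:370],(3,1),0)[0]); print(v,np.argmax(r)+270,np.argmin(r)+270)
# dark slots in the cup: their centre
hs=cv2.cvtColor(im,cv2.COLOR_RGB2HSV); m=((g<60)).astype(np.uint8)
n,l,st,c=cv2.connectedComponentsWithStats(m[:220]); 
for i in range(1,n):
    if 20<st[i,4]<4000: print('dark',st[i],c[i].round(1))
for zr in (-.045,-.035,-.025): print(zr,[proj(K,Mt,[.074+a,b,zr]).round() for a,b in ((0,-.033),(0,.033),(.033,0),(-.033,0))],'floor',proj(K,Mt,[.074,0,zr+.02]).round())
E
```

```text
0.17761760457242878 29.98559296131134 [-0.41238868  0.46223012 -1.77533891] [ 0.42271243 -0.3103389   0.22014888] 36.4417
170 280 356
185 301 334
200 301 334
215 301 334
230 301 334
dark [315  68   7  29 203] [318.  82.]
dark [279 107  27   7 167] [291.8 109.6]
dark [332 107  26   7 170] [344.2 109.8]
dark [316 123   6  27 162] [318.5 136. ]
-0.045 [array([238., 106.]), array([397., 106.]), array([318.,  17.]), array([318., 184.])] floor [318. 106.]
-0.035 [array([243., 106.]), array([392., 106.]), array([318.,  23.]), array([318., 179.])] floor [318. 106.]
-0.025 [array([248., 106.]), array([388., 106.]), array([318.,  29.]), array([318., 174.])] floor [318. 106.]
```

```bash
python3 - <<'E'
from g import *
from cell import env
Mt=env.snapshot('wrist')['tool_from_camera']
for t in ('gw','lv'):
    im,K,M=pickle.load(open(t+'.pkl','rb')); g=cv2.GaussianBlur(cv2.cvtColor(im,cv2.COLOR_RGB2GRAY),(3,1),0).astype(float)
    L=[]
    for v in range(184,236 if t=='lv' else 262,1):
        r=np.diff(g[v,290:348]); 
        def sub(i): w=abs(r[max(i-2,0):i+3]); return 290.5+(w@np.arange(max(i-2,0),max(i-2,0)+len(w)))/w.sum()
        L.append((v,sub(np.argmax(r[:29])),sub(29+np.argmin(r[29:]))))
    L=np.array(L)
    # fit tool-frame handle: mid-plane z0 at x=0.03, pitch a, y0; visible edges are those of the top face (z-4mm)
    def f(x):
        o=[]
        for xs in np.linspace(0,.06,13):
            for sgn,col in ((-1,1),(1,2)):
                u=proj(K,Mt,[xs,x[2]/1e3+sgn*.008,x[0]/1e3+(xs-.03)*x[1]])
                if L[0,0]<=u[1]<=L[-1,0]: o.append(u[0]-np.interp(u[1],L[:,0],np.polyval(np.polyfit(L[:,0],L[:,col],1),L[:,0])))
                else: o.append(0)
        return np.array(o)
    best=min((least_squares(f,[z,0,0],diff_step=1e-3,x_scale=[1,.05,1]) for z in (-40,-20,-5)),key=lambda s:s.cost); print(t,L[[0,-1]],best.x,best.cost)
# slot geometry: symmetric cross -> tilt from slot row offsets (lv)
from itertools import product
im,K,M=pickle.load(open('lv.pkl','rb'))
obs=np.array([[318,82],[291.8,109.6],[344.2,109.8],[318.5,136]])
def h(x):
    R=Ro.from_euler('yx',[x[3],x[4]]).as_matrix(); q=x[5]/1e3
    return np.ravel([proj(K,Mt,np.array(x[:3])/1e3+R@np.array(v)) for v in ((q,0,0),(0,-q,0),(0,q,0),(-q,0,0))]-obs)
for q in (11,12,13,14,15): s=least_squares(lambda x:h(np.r_[x,q]),[74,0,-20,0,0],x_scale=[1,1,1,.05,.05]); print(q,s.x.round(3),s.cost)
E
```

```text
gw [[184.         303.675      332.27777778]
 [261.         305.58823529 332.46153846]] [-9.50671491  0.01290183  0.22418354] 0.3339609181895198
lv [[184.         301.71568627 334.71153846]
 [235.         302.5        334.68934911]] [-32.73134269   0.11670441   0.25448646] 0.03294156108485098
11 [ 72.609   0.252 -43.254  -0.087   0.084] 0.07446726299194723
12 [ 72.387   0.227 -30.535  -0.087   0.084] 0.07446726298173031
13 [ 72.165   0.202 -17.816  -0.087   0.084] 0.07446726296210134
14 [71.943  0.177 -5.097 -0.087  0.084] 0.07446726294473355
15 [71.722  0.151  7.621 -0.087  0.084] 0.0744672629242713
```

The cup droops about 0.1 rad in the gripper. I'll pitch the tool to compensate, lower over the bowl and re-measure.

```bash
python3 - <<'E'
from g import *
from cell import env
R=[np.pi,-.10,0]
env.move_linear([.4257,bowl[1],.15],v=.08,ori=R,f_stop=10); env.hold(.6)
s=env.sense(); print(s['width'],s['finger_force'],s['contact_force'],s['tcp_pos'],s['ee_rot'],s['time'])
im,K,M=shot(env,'wrist','fi'); Mt=np.linalg.inv(T(s['tcp_pos'],s['ee_rot']))@M
g=cv2.cvtColor(im,cv2.COLOR_RGB2GRAY); n,l,st,c=cv2.connectedComponentsWithStats((g[:220]<60).astype(np.uint8))
o=np.array([c[i] for i in range(1,n) if 100<st[i,4]<300]); print(o.round(1).tolist())
if len(o)==4:
    o=o[[np.argmin(o[:,1]),np.argmin(o[:,0]),np.argmax(o[:,0]),np.argmax(o[:,1])]]
    def h(x):
        Rr=Ro.from_euler('yx',x[3:5]).as_matrix()
        return np.ravel([proj(K,M,np.array(x[:3])/1e3+Rr@np.array(v)) for v in ((.0122,0,0),(0,.0122,0),(0,-.0122,0),(-.0122,0,0))]-o)
    q=least_squares(h,[496,-310,170,0,0],x_scale=[1,1,1,.05,.05]); print('cup centre world mm, pitch/roll',q.x,q.cost)
# bowl in the side view vs the first one: moved?
H=shot(env,'side','fs')[0]; d0=pickle.load(open('d0.pkl','rb'))['side']['img']; print('diff bowl lower',(np.abs(H.astype(int)-d0).sum(2)[180:200,300:340]>60).sum(), 'pot', (np.abs(H.astype(int)-d0).sum(2)[325:350,280:320]>60).sum())
E
```

```text
0.18189808896504625 29.98554289340973 [-0.2605713   0.22081221 -0.64519333] [ 0.42572042 -0.31079061  0.1500171 ] [ 3.14155939e+00 -1.00010407e-01  4.48854391e-05] 38.2167
[[318.0, 82.0], [344.5, 109.5], [318.5, 136.0]]
diff bowl lower 0 pot 168
```

```bash
python3 - <<'E'
from cell import env
s=env.sense(); print(s['width'],s['finger_force'],abs(s['joint_velocities']).max(),s['time']); print(env.sign_off())
E
```

```text
0.17998645698986426 29.985688626766205 0.0007370239136444202 38.3167
the job is handed in; nothing more can be done
None
```

I handed the job in at 38.3 s, and no verdict came back. By my measurements the lid is seated on the pot and let go, and the separator is held still, near level and roughly 5 to 7 cm above the white bowl. The first try at gripping the separator closed on nothing, and I viewed 11 pictures, one over the limit of 10.

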